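Clear the set-up plate and hold the length stop at its mark

TASK

Pull the thin plywood plate straight up out of the slotted holder in front of the length stop's telescoping arm and set it down in the grey tray, without letting go of it high up. Then squeeze in the lock button on the arm's grip head, draw the arm out until its pointer stands level with the tip of the index clip on the scale, and finish while still holding it there with the button squeezed in. Leave the other things on the bench where they are.

Things in the scene. Friction and masses are not known exactly. Their poses are not given: they have to be found in the camera images.
- gauge: Length stop fixed to the bench: dark base plate 320 x 124 x 12 mm (x -170 to +150), an aluminium sleeve on it (x -160 to -25, 44 wide, top z 54) from which a 20 mm square steel arm (z 22 to 42) telescopes along +x. Origin on the bench, in the base's middle line; z up. A toothed rack lies beside the arm (y 20 to 36, top z 29). A white scale strip with black marks lies at y -31 to -61.
- holder (a point): Slotted holder, 125 mm from the gauge origin along its x; the point is the bottom of the slot, 12 mm above the bench, gauge axes. Two aluminium posts on either side of the arm (|y| 28 to 46 mm, 27 mm long in x, tops 45 mm above the bench), with facing grooves 10.6 mm wide, 33 mm deep. The arm's nose starts 12 mm short of it and passes between the posts once the plate is out.
- plate: Loose plywood plate, 8 mm thick (its x) x 70 wide (its y) x 95 high (its z), about 50 g, standing upright across the arm's path in the holder's grooves, its lower 33 mm between the posts, about 1 mm of play; top edge 107 mm above the bench. Origin: middle of its lower edge. Axes start parallel to the gauge's.
- plate_center (a point): Centre of the plate, 47.5 mm above its origin along its z.
- tray: Open grey plastic tray fixed to the bench, outside 170 mm (its x) x 260 mm (its y) x 40 mm high, walls and floor 5 mm thick. Origin: centre of its underside, on the bench. The plate may stand, lean or lie in it.
- bar_travel (a joint): How far the telescoping arm is drawn out, in m: 0 all the way in (the start), 0.1 fully out, along the gauge's +x. A return spring pulls it in with 1 N (in) to 3 N (fully out); friction is about 1 N.
- button_travel (a joint): How far the lock button is pressed, in m: 0 out, 0.008 fully in; it moves along the gauge's -y. Its spring takes 3 N to start, 7 N fully in. Out, its pin sits between the teeth of the rack (10 mm pitch) and the arm cannot be drawn out; beyond 0.0055 the pin is clear of the teeth and the arm slides.
- stop_arm: The telescoping arm; pinch it by its grip head, a black plastic block on it: 34 mm long (x), 24 thick (y -18 to +6 mm), 42 to 95 mm above the bench. Origin at bench level in the arm's middle line under the head; axes as the gauge's. Head and button cap are to be pinched together from above, along y.
- lock_button: Grey cap of the lock button, on the +y side of the grip head: 26 mm long (x), 10 thick (y 16 to 26 mm out, 8 to 18 in), 56 to 92 mm above the bench. Origin at bench level in the arm's middle line when out; moves along -y when pressed. Head and cap together measure 44 mm across, 36 mm with the button fully in.
- grip_point (a point): Middle of the grip head and cap with the button fully in, 74 mm above the bench (fixed to the head, moves with the arm).
- pointer_tip (a point): Tip of the arm's thin pointer blade (3 mm wide, z = 34 mm above the bench), 20 mm ahead (+x) of the grip point and 46 mm to the -y side; moves with the arm.
- index_tip (a point): Tip of the dark steel index clip at the outer (-y) edge of the scale strip, at another place each time: a block 12 mm long, top 38 mm above the bench, with a 3 mm wide finger pointing to the arm; tip 34 mm above the bench. Gauge axes. The arm is set when pointer and index tip are level along the gauge's x (tips 1 mm apart in y), 40 to 84 mm further out than at the start.
- wheel: Bystander: white plastic toy wheel 76 mm across and 26 mm high, lying flat. Origin: centre of its underside.
- offcut: Bystander: wooden offcut 50 x 90 x 30 mm. Origin: centre of its underside.
- pliers: Bystander: pliers with black handles, about 170 mm long and 12 mm high. Origin: on the bench under the pivot.

How it is judged:
On the way, in this order (a step that is already met when the one before it is completed fails the run):
1. the plate has been drawn up clear of the slotted holder, upright (height (world z) of plate above 0.048 m and angle between plate's own z axis and vertical below 0.5 rad and contact force between the fingers and plate above 0.5 N), for 0.05 s.
2. the plate rests in the tray, let go (x of plate_center in the frame of tray between -0.085 and 0.085 m and y of plate_center in the frame of tray between -0.13 and 0.13 m and height (world z) of plate_center below 0.06 m and linear speed of plate below 0.03 m/s and contact force between the fingers and plate below 0.1 N), for 0.2 s.
3. the button is squeezed in and the arm drawn out of its home notch (value of joint button_travel above 0.0055 m and value of joint bar_travel above 0.012 m and contact force between the fingers and lock_button above 1 N), for 0.05 s.
At the end, for the whole second after the job is handed in: The program ends holding: the fingers press on the button cap and on the grip head (over 1 N each), the button is in by more than 5.5 mm, the pointer is within 4 mm of the index tip along the scale and still (under 5 mm/s), and the plate rests in the tray (its centre over the tray and below 60 mm) (x of pointer_tip in the frame of index_tip between -0.004 and 0.004 m and velocity of joint bar_travel between -0.005 and 0.005 m/s and value of joint button_travel above 0.0055 m and contact force between the fingers and lock_button above 1 N and contact force between the fingers and stop_arm_c3 above 1 N and x of plate_center in the frame of tray between -0.085 and 0.085 m and y of plate_center in the frame of tray between -0.13 and 0.13 m and height (world z) of plate_center below 0.06 m and linear speed of plate below 0.03 m/s); the arm keeps its last pose, push and grip.
It fails at once if the plate was let go of high up (height (world z) of plate_center above 0.11 m and contact force between the fingers and plate below 0.05 N).
It fails at once if the wheel was moved over 20 mm (distance of wheel from where it was at the start of the episode above 0.02 m).
It fails at once if the offcut was moved over 20 mm (distance of offcut from where it was at the start of the episode above 0.02 m).
It fails at once if the pliers were moved over 20 mm (distance of pliers from where it was at the start of the episode above 0.02 m).
It also fails if it takes over 51 s, if anything falls off the work surface, if the arm or the gripper's body presses on something with over 40 N, if the wrist force passes 120 N, or if a joint passes its speed limit or range.

ROBOT

A 6-joint arm with a two-finger parallel gripper is mounted at the origin on the work surface. World frame = base frame: x ahead of the robot, y to its left, z up, the work surface at z = 0. Lengths are in m, angles in rad, forces in N, time in s.
With the tool pointing down it reaches from about 0.375 to 0.9 m from the base axis. Payload 3.1 kg.
Tool frame: the origin (TCP) lies midway between the tips of the shut fingers; the grasp point (between the pads) lies grip_point_offset behind it (grip_point_offset is the distance from the TCP to the grasp point, in m); y points along the fingers, z is the direction in which the jaws open and shut, and the axes are right-handed (so a half turn about y gives the same grasp; the last joint's range is limited). The gripper opens to 87 mm and grips with 3 to 60 N. Pads are 19 mm wide; open, the fingers measure 117 mm over their backs; the gripper's body (75 mm by 190 mm) begins 51 mm behind the grasp point.
Start: joints at [0.971, 0.527, 1.433, -0, 1.181, -0.178], TCP at [0.256, 0.57, 0.223] pointing down, gripper open.
Joint ranges: [-3.08, 3.08], [-0.75, 2.2], [0.22, 2.44], [-1.43, 4.57], [0, 2.65], [-2.85, 2.85]. Speed limits (rad/s): [2.79, 2.79, 3.14, 3.14, 3.14, 3.14].

INTERFACE

Orientations are given as a unit quaternion [x, y, z, w].
In Python, from rig import * gives the robot as it stands.
- The arm moves only by the tool jog_arm, never from a script. Its argument "increments" is a list that holds one entry, the list of rows, each a list of 7 numbers: the turn, a rotation vector about the world's x, y, z in degrees, then the shift along the world's x, y, z in m, then the closure, from -1 (fully open) to 1 (shut), so that 0 is half open. In form: [[[rx, ry, rz, x, y, z, jaw], ...]]. A call has 1 to 8 rows; each row is the pose to reach, as a shift and turn from the pose measured when the call began; what a row does not reach only later rows make up. A row lasts 1/10 s, in which the tool goes at most 50 mm and 8.59 degrees, less where a joint would pass 70% of its speed; a pose out of reach is approached as far as the arm can. A call with a gripper value outside its range is refused whole. The fingers move at their own pace and stop on an object; "squeeze" is the grip in N (left out, the last holds). Time passes only in rows, so rows that repeat a pose let the fingers close. It gives the time, the measured TCP pose, the force and the opening at its end, in the units of the state.
- get_obs(): the state, without advancing time (a new reading comes with each control period).
- camera(name): name is "side" or "top" or "wrist"; returns the picture (480x640x3 uint8, red, green, blue); there is no depth.
- camera_info(name): a dict with "K" (3x3 intrinsics, pixels), "R" (3x3) and "t" (3): a world point X has camera coordinates R X + t. Camera axes: x right, y down, z forward; pixel columns grow to the right and rows downward; lengths in m; the calibration is good to about 2 mm. A picture is of the moment at which its call begins: read the wrist's pose just before it. camera_info takes no time and is no camera call; for the wrist camera it gives the pose at the moment of the call.
- hand_in(): hands the job in, once; it reports no verdict.
The state is a dict: "time": time; "q": joint angles; "joint_velocities": joint speeds; "joint_torque": joint torques, N m; "position": TCP position; "tool_rot": TCP orientation; "ft_force": force on the tool from outside, world axes, zero at the start; "moment": the same for the moment, N m; "grip_width": finger opening in m.
Only numpy, scipy, OpenCV 4.12 (cv2) and the standard library are available. Lean on these libraries where they do the work, as an engineer would, in place of code of your own. Each camera call takes 0.05 s, during which the arm holds its last target.

## Working session

There is one attempt and no reset: what is moved stays moved. The work goes in short steps, Python scripts to look and compute and a tool call to move; the robot and the scene stay as the last step left them, time stands still between calls to the robot, and variables do not carry over. Pictures are saved under pics/ and viewed, and the job is handed in when it is done.

Besides the shell and the picture viewer there is one more tool, called after "Call:" as name([rows], argument=value, ...), one row to a line, values as JSON. jog_arm: Moves the arm, as the interface text tells. Its arguments: {"type":"object","properties":{"increments":{"type":"array","items":{"type":"array","items":{"type":"array","items":{"type":"number"}}}},"squeeze":{"type":"number"}},"required":["increments"]}

```bash
ls; mkdir -p pics; python3 - <<'E'
from rig import *
import cv2,numpy as np
print(get_obs())
for n in ["top","side","wrist"]:
    print(n,camera_info(n)); im=camera(n); cv2.imwrite(f"pics/{n}0.png",im[:,:,::-1])
E
```

```text
pics
{'time': 0.0, 'q': array([ 9.70476518e-01,  5.28450763e-01,  1.43392206e+00, -5.72422282e-06,
        1.18140278e+00, -1.78499569e-01]), 'joint_velocities': array([-1.46622232e-04, -2.76998924e-05, -2.12856852e-04, -2.08485248e-04,
       -1.16808464e-03,  1.40558900e-03]), 'joint_torque': array([ 9.05679644e-05, -4.40043283e+01, -1.76596534e+01,  6.32844167e-02,
        5.84064180e-02, -1.71721636e-04]), 'position': array([0.25543469, 0.56960161, 0.22157483]), 'tool_rot': array([ 0.69215232, -0.14832319,  0.14774065, -0.69072288]), 'ft_force': array([0.33982995, 0.53402176, 0.11043478]), 'moment': array([ 0.02512234, -0.02994123, -0.0175759 ]), 'grip_width': 0.08695843902891195}
top {'K': array([[466.62960875,   0.        , 318.32000449],
       [  0.        , 466.62960875, 244.88945589],
       [  0.        ,   0.        ,   1.        ]]), 'R': array([[-0.0118467 , -0.99948284,  0.02989483],
       [-0.98075439,  0.00578743, -0.19515975],
       [ 0.19488581, -0.03163148, -0.98031575]]), 't': array([0.05734862, 0.64753441, 0.72970094])}
side {'K': array([[546.13348543,   0.        , 323.3158637 ],
       [  0.        , 546.13348543, 243.00284422],
       [  0.        ,   0.        ,   1.        ]]), 'R': array([[ 0.82215843, -0.56925137, -0.0028994 ],
       [-0.36788539, -0.52742896, -0.76581919],
       [ 0.43441439,  0.63069134, -0.64304943]]), 't': array([-0.45799591,  0.33564967,  0.6784132 ])}
wrist {'K': array([[400.37790748,   0.        , 319.07321066],
       [  0.        , 400.37790748, 241.08985449],
       [  0.        ,   0.        ,   1.        ]]), 'R': array([[ 0.40940526,  0.91235033, -0.00204983],
       [ 0.86903176, -0.38928055,  0.30535954],
       [ 0.27779692, -0.12679717, -0.95223492]]), 't': array([-0.62331485, -0.03792911,  0.39158961])}
```

View pics/top0.png

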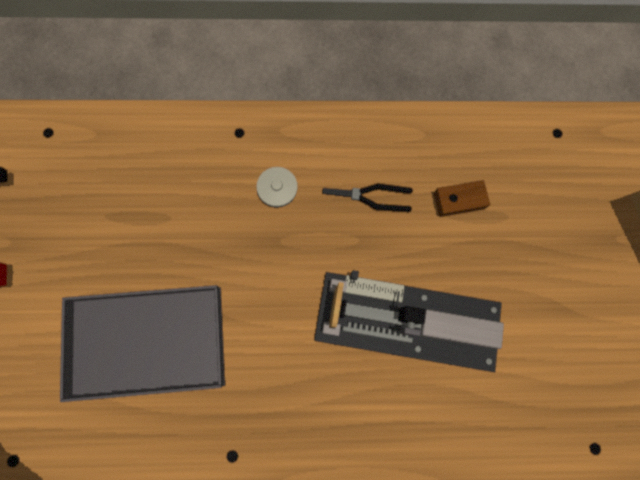

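View pics/side0.png

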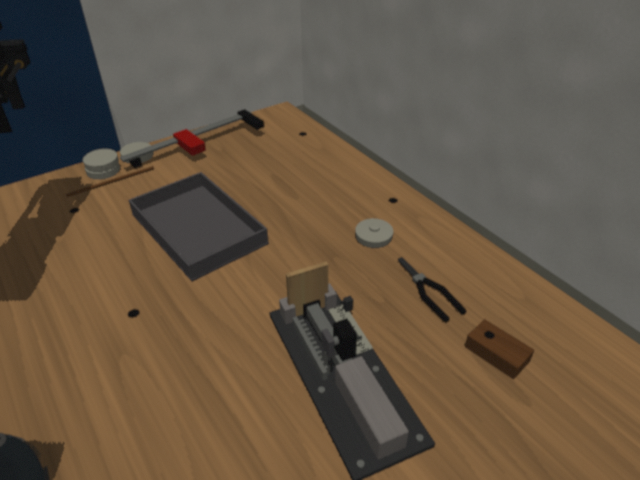

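View pics/wrist0.png

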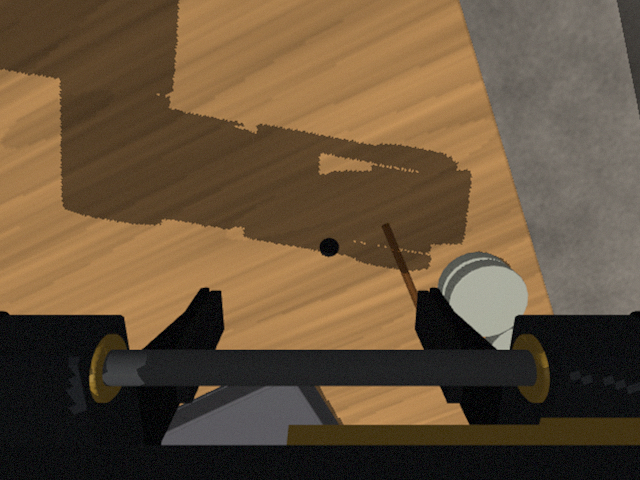

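```bash
python3 - <<'E'
import cv2
a=cv2.imread("pics/top0.png")[260:380,310:510]; cv2.imwrite("pics/topc.png",cv2.resize(a,None,fx=4,fy=4,interpolation=cv2.INTER_CUBIC))
a=cv2.imread("pics/side0.png")[250:480,260:440]; cv2.imwrite("pics/sidec.png",cv2.resize(a,None,fx=2.6,fy=2.6,interpolation=cv2.INTER_CUBIC))
E
```

```text
(no output)
```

View pics/topc.png

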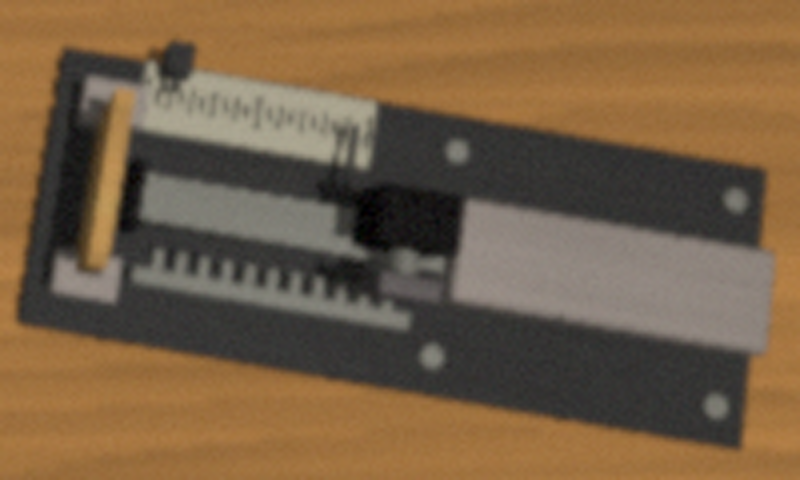

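View pics/sidec.png

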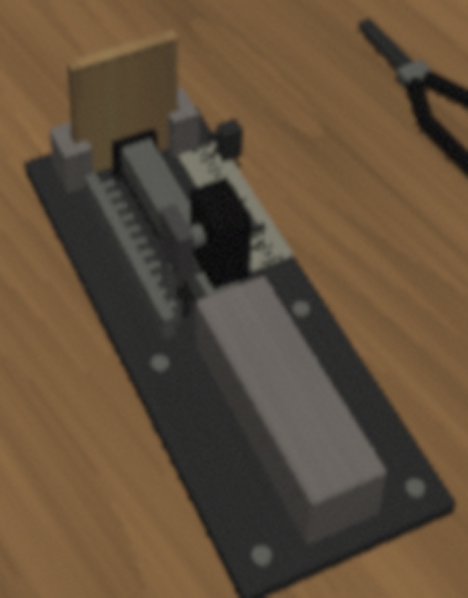

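```bash
cat > h.py <<'E'
import numpy as np, cv2
from rig import *
def ray(ci,uv,z):
    d=ci["R"].T@np.linalg.inv(ci["K"])@np.array([uv[0],uv[1],1.]); c=-ci["R"].T@ci["t"]
    return c+d*(z-c[2])/d[2]
def proj(ci,X):
    p=ci["K"]@(ci["R"]@np.asarray(X)+ci["t"]); return p[:2]/p[2]
def fit2d(A,B):
    A=np.array(A,float);B=np.array(B,float);a=A-A.mean(0);b=B-B.mean(0)
    th=np.arctan2((a[:,0]*b[:,1]-a[:,1]*b[:,0]).sum(),(a*b).sum())
    R=np.array([[np.cos(th),-np.sin(th)],[np.sin(th),np.cos(th)]])
    t=B.mean(0)-R@A.mean(0); return th,t,(A@R.T+t-B)
E
python3 - <<'E'
from h import *
ci=camera_info("top");print("cam",-ci["R"].T@ci["t"])
px=[(66,50),(18,322),(742,447),(766,170)]
g=[(.15,-.062),(.15,.062),(-.17,.062),(-.17,-.062)]
W=[ray(ci,(310+u/4,260+v/4),.012)[:2] for u,v in px]
th,t,r=fit2d(g,W);print(np.degrees(th),t,r*1000)
cs=camera_info("side")
px2=[(32,165),(452,512),(243,598)];g2=[(.15,.062),(-.17,-.062),(-.17,.062)]
W2=[ray(cs,(260+u/2.6,250+v/2.6),.012)[:2] for u,v in px2]
print(W2); th2,t2,r2=fit2d(g2,W2);print(np.degrees(th2),t2,r2*1000)
th3,t3,r3=fit2d(g+g2,W+W2);print(np.degrees(th3),t3)
R=np.array([[np.cos(th3),-np.sin(th3)],[np.sin(th3),np.cos(th3)]])
for n,p in [("holder",(.125,0)),("grip",(.0,0))]: print(n,R@p+t3)
# tray rim corners
tp=[(62,298),(219,287),(223,385),(62,400)]
T=[ray(ci,p,.04)[:2] for p in tp];print("tray",T,np.mean(T,0))
# plate top edge ends, sides
for uv in [(128,90),(92,268),(112,90),(80,266)]: 
    w=ray(ci,(310+uv[0]/4,260+uv[1]/4),.107)[:2]; print("plate",w,R.T@(w-t3))
for uv in [(165,98),(160,92)]:
    w=ray(ci,(310+uv[0]/4,260+uv[1]/4),.034)[:2]; print("idx",w,R.T@(w-t3))
for uv in [(350,125),(340,128)]:
    w=ray(ci,(310+uv[0]/4,260+uv[1]/4),.034)[:2]; print("ptr",w,R.T@(w-t3))
for uv in [(355,185),(362,248),(462,195)]:
    w=ray(ci,(310+uv[0]/4,260+uv[1]/4),.095)[:2]; print("head",w,R.T@(w-t3))
E
```

```text
cam [0.49354326 0.07665292 0.83999555]
79.71150889024571 [ 0.52162823 -0.09943157] [[ 1.74739974  1.19763378]
 [-1.28393794  0.64006587]
 [-1.51003729 -0.46805938]
 [ 1.04657549 -1.36964027]]
[array([0.48970977, 0.05310104]), array([ 0.54431332, -0.27854277]), array([ 0.42846512, -0.25338353])]
78.37226957676906 [ 0.52050357 -0.10174023] [[ 0.29897703  4.57662289]
 [ 2.65403979 -2.20491508]
 [-2.95301682 -2.37170781]]
79.15950164454469 [ 0.52085827 -0.10023907]
holder [0.54436772 0.02253025]
grip [ 0.52085827 -0.10023907]
tray [array([0.56402042, 0.48337849]), array([0.58029062, 0.2213323 ]), array([0.41915188, 0.21006496]), array([0.39963686, 0.46798793])] [0.49077495 0.34569092]
plate [0.57847499 0.0163009 ] [ 0.12529657 -0.0346702 ]
plate [0.50940362 0.0317813 ] [0.12751007 0.03608005]
plate [0.57852793 0.02262944] [ 0.13152213 -0.03353196]
plate [0.51021885 0.03642247] [0.13222174 0.03615226]
idx [ 0.58331442 -0.00572617] [ 0.10457275 -0.04356603]
idx [ 0.58594537 -0.0036161 ] [ 0.10713999 -0.04575317]
ptr [ 0.57087916 -0.08594575] [ 0.02344596 -0.04644002]
ptr [ 0.56961698 -0.08152362] [ 0.02755179 -0.04436867]
head [ 0.54109228 -0.07456429] [ 0.02902213 -0.01504412]
head [ 0.51627087 -0.07622004] [0.02272762 0.00902293]
head [ 0.53670425 -0.117321  ] [-0.01379685 -0.01877589]
```

```bash
python3 - <<'E'
from h import *
import rig
from scipy.spatial.transform import Rotation as Ro
print([n for n in dir(rig) if not n.startswith('_')]); print(globals().get("grip_point_offset"))
R=Ro.from_quat(get_obs()["tool_rot"]).as_matrix();print(R.round(3)); z=R[:,2];print(np.degrees(np.arctan2(z[1],z[0])))
E
```

```text
['Unreachable', 'camera', 'camera_info', 'get_obs', 'grip_point_offset', 'hand_in']
0.0187
[[ 0.912 -0.001  0.409]
 [-0.409 -0.001  0.912]
 [-0.    -1.    -0.002]]
65.83502717049518
```

```bash
python3 - <<'E'
from h import *
ci=camera_info("wrist");o=get_obs()["position"]
print(-ci["R"].T@ci["t"]-o, ray(ci,(320,240),0.05)-o, ray(ci,(320,300),.05)-o)
E
```

```text
[-0.07611915  0.03384955  0.16152314] [ 0.02058982 -0.0093079  -0.17178438] [ 0.07330837 -0.03291996 -0.17178438]
```

Call:
jog_arm([
  [[0, 0, 3, 0.03, -0.04, 0.03, -1], [0, 0, 6, 0.05, -0.08, 0.03, -1], [0, 0, 9, 0.075, -0.12, 0.03, -1], [0, 0, 11, 0.1, -0.16, 0.03, -1], [0, 0, 13.5, 0.12, -0.2, 0.03, -1], [0, 0, 13.5, 0.14, -0.24, 0.03, -1], [0, 0, 13.5, 0.16, -0.28, 0.03, -1], [0, 0, 13.5, 0.18, -0.32, 0.03, -1]],
])

```text
time: 0.95
position: [0.4359, 0.2481, 0.2517]
tool_rot: [0.705, -0.066, 0.066, -0.703]
ft_force: [0.3, -0.2, 0.4]
grip_width: 0.0871
```

Call:
jog_arm([
  [[0, 0, 0, 0.02, -0.045, 0.01, -1], [0, 0, 0, 0.035, -0.09, 0.02, -1], [0, 0, 0, 0.05, -0.135, 0.03, -1], [0, 0, 0, 0.06, -0.18, 0.03, -1], [0, 0, 0, 0.08, -0.22, 0.03, -1], [0, 0, 0, 0.1, -0.25, 0.03, -1], [0, 0, 0, 0.1, -0.25, 0.03, -1]],
])

```text
time: 1.65
position: [0.5387, -0.0063, 0.2816]
tool_rot: [0.705, -0.067, 0.068, -0.703]
ft_force: [0.2, -0.1, -0.3]
grip_width: 0.087
```

```bash
python3 - <<'E'
from h import *
print(camera_info("wrist"),get_obs()["position"])
im=camera("wrist");cv2.imwrite("pics/w1.png",im[:,:,::-1])
E
```

```text
{'K': array([[400.37790748,   0.        , 319.07321066],
       [  0.        , 400.37790748, 241.08985449],
       [  0.        ,   0.        ,   1.        ]]), 'R': array([[ 0.18997195,  0.98178412, -0.00325445],
       [ 0.93420341, -0.17974378,  0.30814958],
       [ 0.3019514 , -0.06158009, -0.95133235]]), 't': array([-0.09445714, -0.56099194,  0.28414919])} [ 0.53871654 -0.0062618   0.28163736]
```

View pics/w1.png

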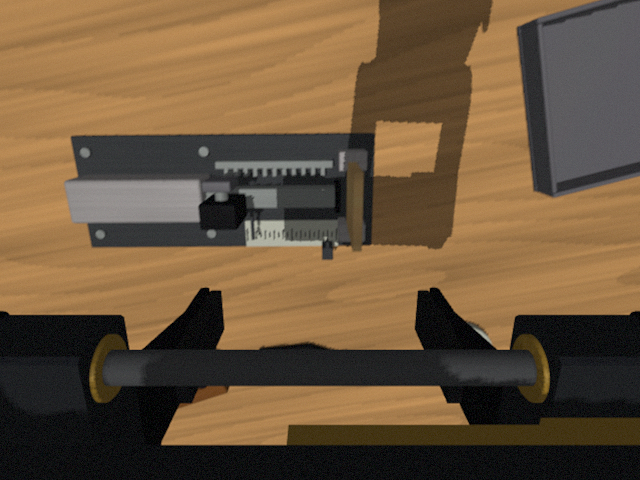

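```bash
python3 - <<'E'
import cv2
a=cv2.imread("pics/w1.png")
cv2.imwrite("pics/w1a.png",cv2.resize(a[125:270,190:390],None,fx=4,fy=4,interpolation=cv2.INTER_CUBIC))
cv2.imwrite("pics/w1b.png",cv2.resize(a[120:260,60:220],None,fx=4,fy=4,interpolation=cv2.INTER_CUBIC))
E
```

```text
(no output)
```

View pics/w1a.png

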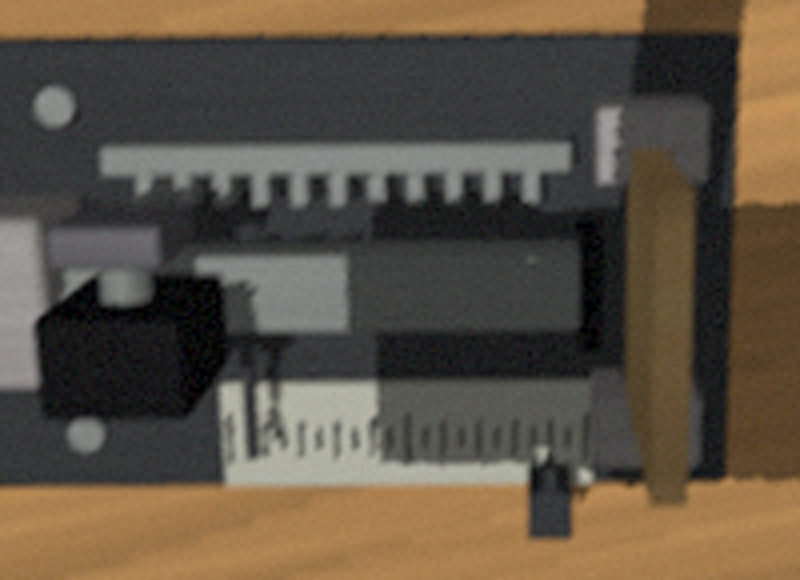

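View pics/w1b.png

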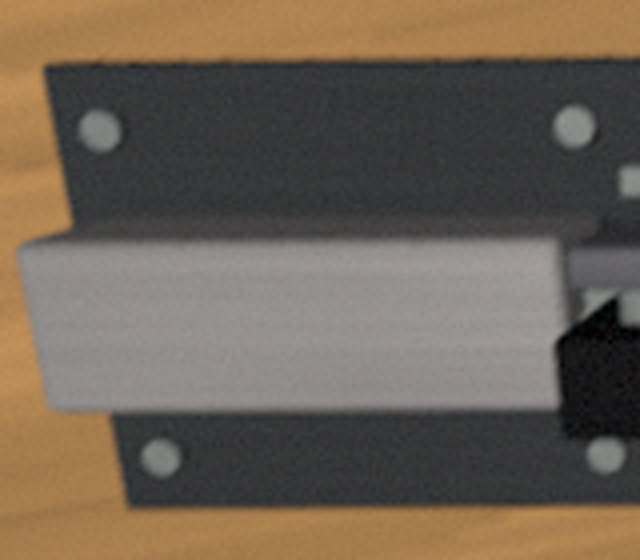

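```bash
cat >> h.py <<'E'
E
python3 - <<'E'
from h import *
ci=camera_info("wrist")
A=lambda u,v:(190+u/4,125+v/4)
B=lambda u,v:(60+u/4,120+v/4)
px=[A(722,477),A(738,36),B(47,66),B(128,506)]
g=[(.15,-.062),(.15,.062),(-.17,.062),(-.17,-.062)]
W=[ray(ci,p,.012)[:2] for p in px]
th,t,r=fit2d(g,W);print(np.degrees(th),t,(r*1000).round(1))
R=np.array([[np.cos(th),-np.sin(th)],[np.sin(th),np.cos(th)]])
def gg(n,p,z):
    w=ray(ci,p,z)[:2];print(n,w.round(4),(R.T@(w-t)).round(4))
for p in [B(20,245),B(50,410),B(560,240),B(558,408)]: gg("sleeve",p,.054)
for p in [A(40,320),A(45,413),A(186,415),A(178,325)]: gg("head",p,.095)
for p in [A(648,503),A(687,503),A(668,165),A(632,160)]: gg("platetop",p,.107)
gg("ptr",A(254,458),.034)
gg("idx",A(552,465),.038);gg("idxtip",A(543,452),.034)
gg("idxblock",A(531,478),.038);gg("idxblock",A(571,478),.038)
for d in [(.02,0),(.06,0),(.08,0)]:pass
print("holder",R@(.125,0)+t,"yaw",np.degrees(th))
E
```

```text
79.57714141953925 [ 0.51873455 -0.09349853] [[ 2.1  1.8]
 [-1.2  2. ]
 [-2.  -2. ]
 [ 1.  -1.8]]
sleeve [ 0.4702 -0.2445] [-0.1573  0.0204]
sleeve [ 0.511  -0.2528] [-0.1581 -0.0212]
sleeve [ 0.4938 -0.1149] [-0.0255  0.0206]
sleeve [ 0.5345 -0.1271] [-0.0302 -0.0216]
head [ 0.5111 -0.1078] [-0.0154  0.0049]
head [ 0.532  -0.1126] [-0.0164 -0.0165]
head [ 0.5385 -0.0814] [ 0.0154 -0.0172]
head [ 0.518 -0.078] [0.0151 0.0035]
platetop [0.5746 0.0174] [ 0.1192 -0.0349]
platetop [0.5762 0.0259] [ 0.1278 -0.0349]
platetop [0.5021 0.0337] [0.122  0.0394]
platetop [0.4996 0.0265] [0.1146 0.0405]
ptr [ 0.5682 -0.0828] [ 0.0195 -0.0467]
idx [ 0.5839 -0.0046] [ 0.0992 -0.048 ]
idxtip [ 0.5811 -0.0065] [ 0.0969 -0.0456]
idxblock [ 0.5864 -0.0108] [ 0.0936 -0.0516]
idxblock [ 5.884e-01 -3.000e-04] [ 0.1043 -0.0517]
holder [0.54134849 0.02943889] yaw 79.57714141953925
```

```bash
python3 - <<'E'
from h import *
print(get_obs()["position"],get_obs()["joint_velocities"].round(4),camera_info("wrist")["t"])
E
```

```text
[ 0.53678245 -0.00391736  0.281294  ] [ 0.0473 -0.0225  0.0485  0.0156  0.0201  0.008 ] [-0.09607491 -0.55838824  0.2863097 ]
```

Call:
jog_arm([
  [[0, 0, 0, 0, 0.02, -0.03, -1], [0, 0, 0, 0, 0.032, -0.06, -1], [0, 0, 0, 0, 0.032, -0.08, -1], [0, 0, 0, 0, 0.032, -0.08, -1], [0, 0, 0, 0, 0.032, -0.08, -1]],
])

```text
time: 2.2
position: [0.5362, 0.029, 0.2014]
tool_rot: [0.704, -0.067, 0.066, -0.703]
ft_force: [0.0, 0.3, 0.1]
grip_width: 0.0871
```

```bash
python3 - <<'E'
from h import *
import json
ci=camera_info("wrist");print(get_obs()["position"],ci["t"])
im=camera("wrist");cv2.imwrite("pics/w2.png",im[:,:,::-1])
print(camera_info("wrist")["t"])
np.savez("w2.npz",**ci)
E
```

```text
[0.53622937 0.02900567 0.20142902] [-0.1278368  -0.52778343  0.21283082]
[-0.1278221  -0.52887995  0.21207167]
```

View pics/w2.png

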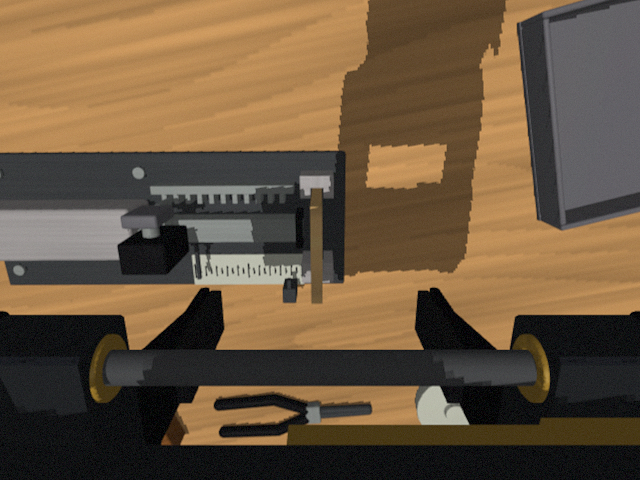

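```bash
python3 - <<'E'
import cv2
a=cv2.imread("pics/w2.png")
cv2.imwrite("pics/w2a.png",cv2.resize(a[165:310,190:390],None,fx=4,fy=4,interpolation=cv2.INTER_CUBIC))
from h import *
ci=dict(np.load("w2.npz")); print("tcp in cam",ci["R"]@np.array([.53623,.02901,.2014])+ci["t"])
E
```

```text
tcp in cam [0.00083992 0.03012824 0.17931923]
```

View pics/w2a.png

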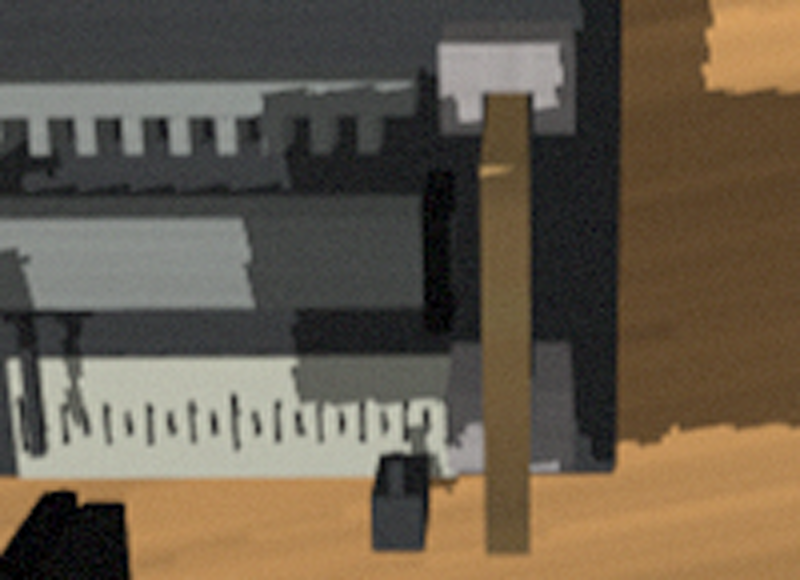

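```bash
python3 - <<'E'
from h import *
ci=dict(np.load("w2.npz"))
A=lambda u,v:(190+u/4,165+v/4)
th=np.radians(79.3)
R=np.array([[np.cos(th),-np.sin(th)],[np.sin(th),np.cos(th)]])
W=[ray(ci,A(*p),.107)[:2] for p in [(487,551),(529,551),(531,170),(481,170)]]
c=np.mean(W,0);print(np.round(W,4),c)
d=np.array(W[2])+W[3]-np.array(W[0])-W[1];print("len",np.hypot(*d)/2,"dir",np.degrees(np.arctan2(-d[0],d[1])),np.degrees(np.arctan2(d[1],d[0])))
print("plate center rel TCP in gauge axes",R.T@(c-[.53623,.02901]))
t=c-R@np.array([.125,0]);print(t)
def gg(n,p,z):
    w=ray(ci,p,z)[:2];print(n,w.round(4),(R.T@(w-t)).round(4))
gg("corner",A(615,470),.012)
gg("ptr",A(36,455),.034); gg("ptr",A(31,455),.034)
gg("idxtip",A(418,405),.034);gg("idxtip",A(412,440),.034);gg("blk",A(382,458),.038);gg("blk",A(428,458),.038)
for z in [.107]:
    print(proj(ci,[*c,z]))
E
```

```text
[[0.5785 0.0147]
 [0.5799 0.0219]
 [0.5124 0.035 ]
 [0.5109 0.027 ]] [0.54541231 0.02463874]
len 0.06875769753568904 dir 79.37769305352836 169.37769305352836
plate center rel TCP in gauge axes [-0.00259041 -0.00983425]
[ 0.52220398 -0.09818786]
corner [0.6094 0.0378] [ 0.1498 -0.0604]
ptr [ 0.572  -0.0878] [ 0.0195 -0.047 ]
ptr [ 0.5718 -0.0888] [ 0.0184 -0.047 ]
idxtip [ 0.5763 -0.0018] [ 0.1047 -0.0352]
idxtip [ 0.5841 -0.0048] [ 0.1032 -0.0435]
blk [ 0.5855 -0.0116] [ 0.0969 -0.0461]
blk [ 0.5874 -0.0016] [ 0.107  -0.0461]
[316.75945457 256.95419259]
```

Call:
jog_arm([
  [[0, 0, 0.3, 0.009, -0.0045, -0.03, -1], [0, 0, 0.3, 0.009, -0.0045, -0.06, -1], [0, 0, 0.3, 0.009, -0.0045, -0.09, -1], [0, 0, 0.3, 0.009, -0.0045, -0.12, -1], [0, 0, 0.3, 0.009, -0.0045, -0.131, -1], [0, 0, 0.3, 0.009, -0.0045, -0.131, -1], [0, 0, 0.3, 0.009, -0.0045, -0.131, -1]],
])

```text
time: 2.95
position: [0.5474, 0.0239, 0.0726]
tool_rot: [0.705, -0.064, 0.066, -0.704]
ft_force: [0.3, 0.2, 0.8]
grip_width: 0.0872
```

```bash
python3 - <<'E'
from h import *
print(get_obs()["position"])
for n in ["wrist","side"]:
    im=camera(n);cv2.imwrite(f"pics/{n}3.png",im[:,:,::-1])
a=im[200:400,200:440];cv2.imwrite("pics/side3c.png",cv2.resize(a,None,fx=3,fy=3))
E
```

```text
[0.54735428 0.02393918 0.0725879 ]
```

View pics/wrist3.png

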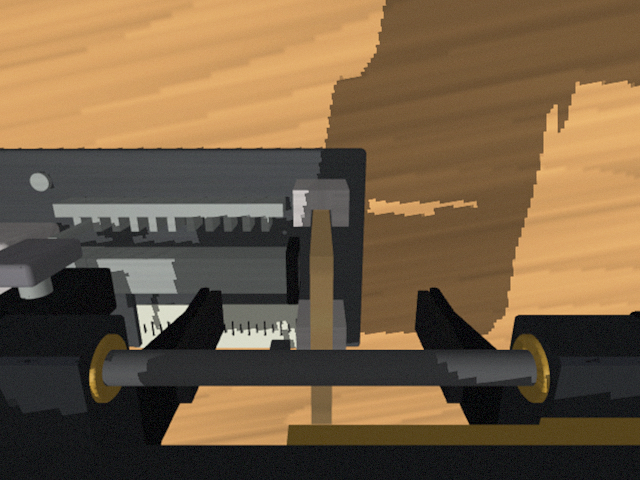

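View pics/side3c.png

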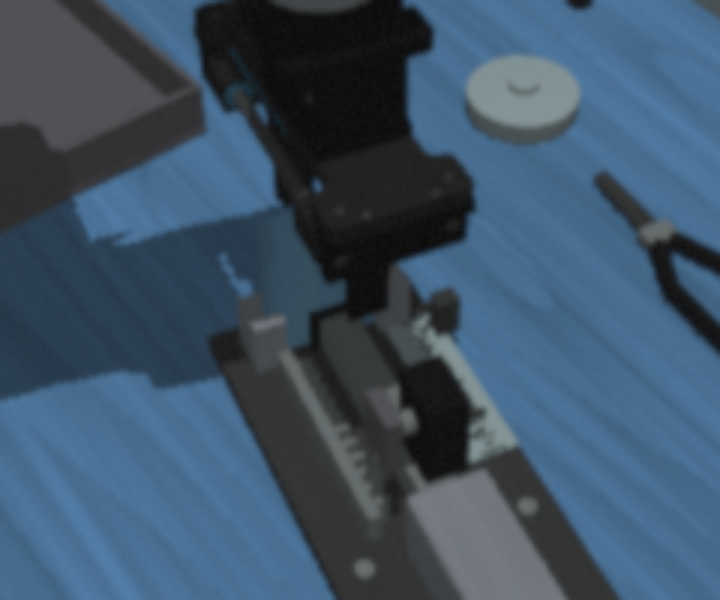

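Call:
jog_arm([
  [[0, 0, 0, 0, 0, 0, 1], [0, 0, 0, 0, 0, 0, 1], [0, 0, 0, 0, 0, 0, 1], [0, 0, 0, 0, 0, 0, 1], [0, 0, 0, 0, 0, 0, 1], [0, 0, 0, 0, 0, 0, 1]],
], squeeze=25)

```text
time: 3.65
position: [0.5475, 0.0239, 0.0729]
tool_rot: [0.705, -0.063, 0.066, -0.704]
ft_force: [0.1, 0.3, -0.4]
grip_width: 0.0467
```

Call:
jog_arm([
  [[0, 0, 0, 0, 0, 0, 1], [0, 0, 0, 0, 0, 0, 1], [0, 0, 0, 0, 0, 0, 1], [0, 0, 0, 0, 0, 0, 1], [0, 0, 0, 0, 0, 0, 1], [0, 0, 0, 0, 0, 0, 1], [0, 0, 0, 0, 0, 0, 1]],
])

```text
time: 4.35
position: [0.5474, 0.0239, 0.0729]
tool_rot: [0.705, -0.063, 0.066, -0.704]
ft_force: [-0.5, 0.5, -0.0]
grip_width: 0.0076
```

Call:
jog_arm([
  [[0, 0, 0, 0, 0, 0.008, 1], [0, 0, 0, 0, 0, 0.018, 1], [0, 0, 0, 0, 0, 0.03, 1], [0, 0, 0, 0, 0, 0.042, 1], [0, 0, 0, 0, 0, 0.054, 1], [0, 0, 0, 0, 0, 0.066, 1], [0, 0, 0, 0, 0, 0.08, 1], [0, 0, 0, 0, 0, 0.085, 1]],
])

```text
time: 5.15
position: [0.5484, 0.0238, 0.1599]
tool_rot: [0.705, -0.062, 0.067, -0.703]
ft_force: [0.7, 0.3, -0.2]
grip_width: 0.0079
```

```bash
python3 - <<'E'
from h import *
print(get_obs()["position"])
im=camera("side");cv2.imwrite(f"pics/side4.png",im[:,:,::-1])
im=camera("top")
ci=camera_info("top");
cv2.imwrite("pics/top4.png",im[:,:,::-1])
E
```

```text
[0.5483905  0.02381169 0.15987232]
```

View pics/side4.png

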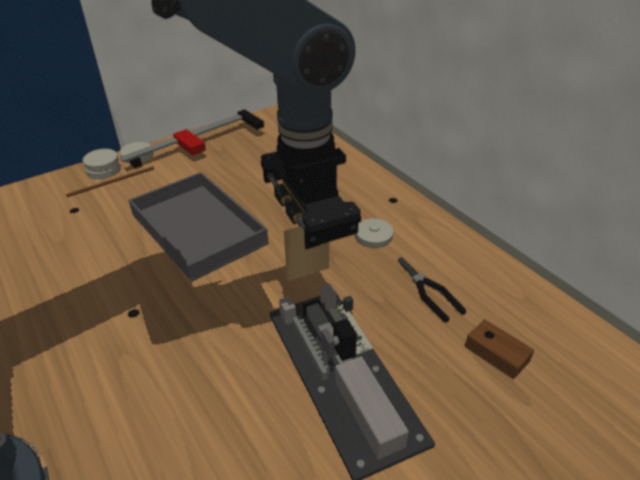

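Call:
jog_arm([
  [[0, 0, 0, -0.008, 0.04, 0, 1], [0, 0, 0, -0.016, 0.085, 0, 1], [0, 0, 0, -0.024, 0.13, 0, 1], [0, 0, 0, -0.032, 0.175, 0, 1], [0, 0, 0, -0.04, 0.22, 0, 1], [0, 0, 0, -0.048, 0.265, 0, 1], [0, 0, 0, -0.057, 0.3, 0, 1], [0, 0, 0, -0.057, 0.32, 0, 1]],
])

```text
time: 6.05
position: [0.4887, 0.3465, 0.1581]
tool_rot: [0.705, -0.062, 0.065, -0.703]
ft_force: [0.3, -0.7, -0.9]
grip_width: 0.0082
```

Call:
jog_arm([
  [[0, 0, 0, 0, 0, -0.02, 1], [0, 0, 0, 0, 0, -0.045, 1], [0, 0, 0, 0, 0, -0.065, 1], [0, 0, 0, 0, 0, -0.08, 1], [0, 0, 0, 0, 0, -0.086, 1], [0, 0, 0, 0, 0, -0.09, 1], [0, 0, 0, 0, 0, -0.09, 1]],
])

```text
time: 6.75
position: [0.4886, 0.3464, 0.0678]
tool_rot: [0.705, -0.063, 0.065, -0.703]
ft_force: [0.3, -0.2, -0.6]
grip_width: 0.0081
```

Call:
jog_arm([
  [[0, 0, 0, 0, 0, -0.001, 1], [0, 0, 0, 0, 0, -0.002, 1], [0, 0, 0, 0, 0, -0.003, 1], [0, 0, 0, 0, 0, -0.003, 1]],
])

```text
time: 7.15
position: [0.4892, 0.3466, 0.0659]
tool_rot: [0.705, -0.062, 0.065, -0.704]
ft_force: [0.2, -0.6, 5.2]
grip_width: 0.008
```

```bash
python3 - <<'E'
from h import *
print(get_obs()["position"],get_obs()["ft_force"])
im=camera("side");cv2.imwrite(f"pics/side5.png",cv2.resize(im[100:300,100:340,::-1],None,fx=3,fy=3))
E
```

```text
[0.48917333 0.34663114 0.06585768] [ 0.19798772 -0.63179197  5.17959423]
```

View pics/side5.png

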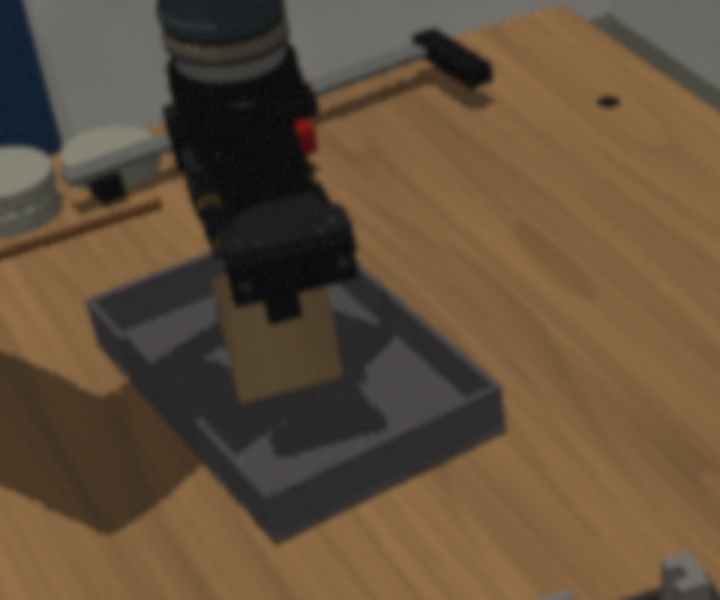

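Call:
jog_arm([
  [[0, 0, 0, 0, 0, 0.001, -1], [0, 0, 0, 0, 0, 0.001, -1], [0, 0, 0, 0, 0, 0.001, -1], [0, 0, 0, 0, 0, 0.001, -1], [0, 0, 0, 0, 0, 0.001, -1], [0, 0, 0, 0, 0, 0.001, -1], [0, 0, 0, 0, 0, 0.001, -1], [0, 0, 0, 0, 0, 0.001, -1]],
])

```text
time: 8.0
position: [0.4891, 0.3466, 0.0668]
tool_rot: [0.705, -0.062, 0.065, -0.704]
ft_force: [0.0, -0.5, -0.1]
grip_width: 0.0639
```

Call:
jog_arm([
  [[0, 0, 0, 0, 0, 0.02, -1], [0, 0, 0, 0, 0, 0.05, -1], [0, 0, 0, 0, 0, 0.08, -1], [0, 0, 0, 0, 0, 0.11, -1], [0, 0, 0, 0, 0, 0.14, -1], [0, 0, 0, 0, 0, 0.15, -1]],
])

```text
time: 8.6
position: [0.4908, 0.3475, 0.2202]
tool_rot: [-0.704, 0.06, -0.067, 0.705]
ft_force: [0.1, 0.0, 0.4]
grip_width: 0.0871
```

```bash
python3 - <<'E'
from h import *
print(get_obs()["position"],get_obs()["q"].round(3),get_obs()["grip_width"])
im=camera("side");cv2.imwrite(f"pics/side6.png",im[:,:,::-1])
E
```

```text
[0.49080977 0.34745914 0.22020335] [ 0.432  0.495  1.503 -0.004  1.134 -0.956] 0.08712130211475716
```

View pics/side6.png

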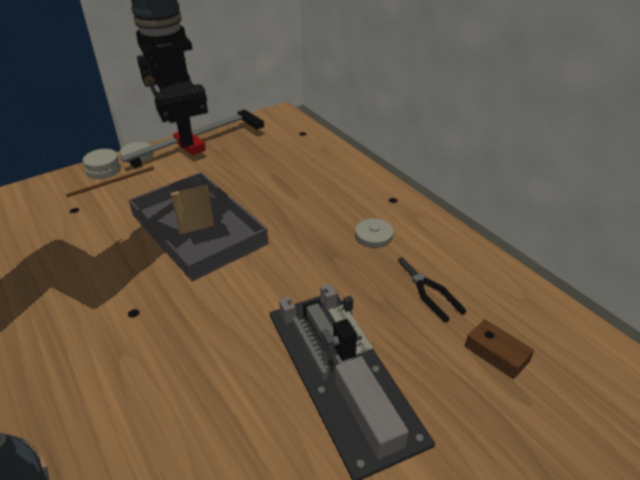

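Call:
jog_arm([
  [[0, 0, -5, 0.003, -0.03, 0, -1], [0, 0, -12, 0.006, -0.07, 0, -1], [0, 0, -20, 0.009, -0.11, 0, -1], [0, 0, -28, 0.012, -0.15, 0, -1], [0, 0, -36, 0.015, -0.19, 0, -1], [0, 0, -44, 0.018, -0.23, 0, -1], [0, 0, -52, 0.02, -0.27, 0, -1], [0, 0, -60, 0.022, -0.31, 0, -1]],
])

```text
time: 9.45
position: [0.5117, 0.036, 0.2187]
tool_rot: [0.579, -0.407, 0.411, -0.575]
ft_force: [0.6, -1.1, 0.5]
grip_width: 0.087
```

```bash
cat >> h.py <<'E'
from scipy.spatial.transform import Rotation as Ro
def yaw():
    z=Ro.from_quat(get_obs()["tool_rot"]).as_matrix()[:,2]; return np.degrees(np.arctan2(z[1],z[0]))
E
python3 - <<'E'
from h import *
print(get_obs()["position"],yaw())
E
```

```text
[0.51167312 0.03603096 0.21865317] 19.327039431742094
```

Call:
jog_arm([
  [[0, 0, -8, 0.003, -0.04, 0, -1], [0, 0, -16, 0.006, -0.08, 0, -1], [0, 0, -24, 0.009, -0.12, 0, -1], [0, 0, -30, 0.0105, -0.134, -0.02, -1], [0, 0, -30, 0.0105, -0.134, -0.04, -1], [0, 0, -30, 0.0105, -0.134, -0.04, -1], [0, 0, -30, 0.0105, -0.134, -0.04, -1]],
])

```text
time: 10.15
position: [0.5212, -0.0975, 0.1775]
tool_rot: [0.454, -0.543, 0.545, -0.448]
ft_force: [-0.3, -0.1, 0.5]
grip_width: 0.0868
```

```bash
python3 - <<'E'
from h import *
ci=camera_info("wrist");o=get_obs();print(o["position"],yaw(),o["q"].round(3),o["joint_velocities"].round(3))
im=camera("wrist");cv2.imwrite("pics/w7.png",im[:,:,::-1])
np.savez("w7.npz",**ci)
E
```

```text
[ 0.52123153 -0.09752606  0.17749754] -10.665318057738597 [-0.391  0.464  1.714 -0.01   0.966 -0.199] [ 0.012 -0.029 -0.024 -0.002 -0.001  0.001]
```

View pics/w7.png

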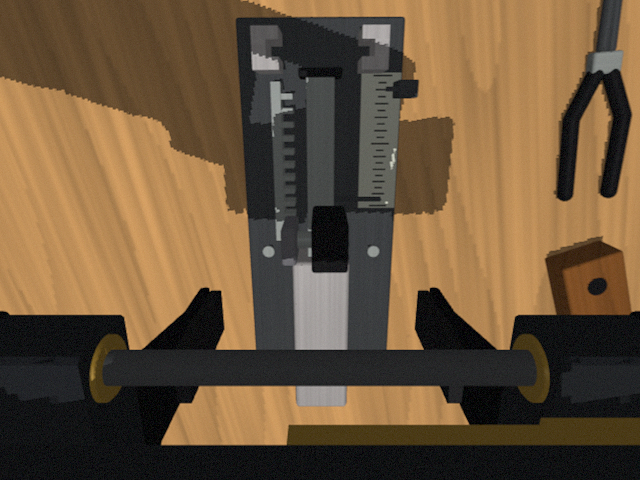

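```bash
python3 - <<'E'
import cv2
a=cv2.imread("pics/w7.png")
cv2.imwrite("pics/w7a.png",cv2.resize(a[60:290,260:430],None,fx=3.4,fy=2.6,interpolation=cv2.INTER_CUBIC))
E
```

```text
(no output)
```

View pics/w7a.png

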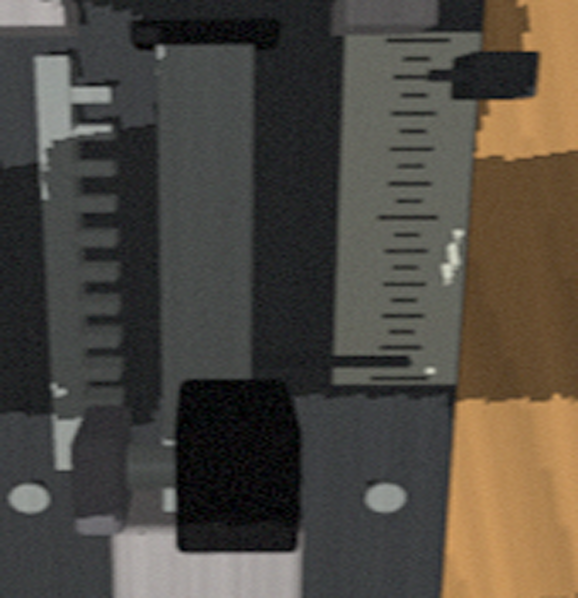

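```bash
python3 - <<'E'
from h import *
ci=dict(np.load("w7.npz"))
A=lambda u,v:(260+u/3.4,60+v/2.6)
th=np.radians(79.4);R=np.array([[np.cos(th),-np.sin(th)],[np.sin(th),np.cos(th)]]);t=np.array([.5222,-.0982])
def gg(n,p,z):
    w=ray(ci,p,z)[:2];print(n,w.round(4),(R.T@(w-t)).round(4))
gg("ptr",A(410,361),.034);gg("idx",A(430,76),.034)
gg("armL",A(161,200),.042);gg("armR",A(253,200),.042)
gg("base TR",(405,17),.012);gg("base TL",(237,17),.012)
gg("headBL",A(178,550),.095);gg("headBR",A(297,550),.095);gg("headTL",A(180,395),.095)
gg("tcp",proj(ci,[*get_obs()["position"][:2],.095]),.095)
gg("capfar",A(75,515),.092)
E
```

```text
ptr [ 0.572  -0.0877] [ 0.0195 -0.0471]
idx [ 0.5871 -0.0098] [ 0.0988 -0.0475]
armL [ 0.5258 -0.0312] [0.0665 0.0088]
armR [ 0.5448 -0.0348] [ 0.0665 -0.0106]
base TR [0.6103 0.0366] [ 0.1487 -0.0618]
base TL [0.4907 0.0592] [0.1489 0.0599]
headBL [ 0.5146 -0.1129] [-0.0158  0.0047]
headBR [ 0.5372 -0.1171] [-0.0158 -0.0182]
headTL [ 0.5226 -0.0734] [0.0244 0.0041]
tcp [ 0.522  -0.0976] [0.0006 0.0004]
capfar [ 0.4966 -0.101 ] [-0.0075  0.0247]
```

Call:
jog_arm([
  [[0, 0, 0, 0.001, 0, -0.03, -1], [0, 0, 0, 0.001, 0, -0.06, -1], [0, 0, 0, 0.001, 0, -0.085, -1], [0, 0, 0, 0.001, 0, -0.105, -1], [0, 0, 0, 0.001, 0, -0.1225, -1], [0, 0, 0, 0.001, 0, -0.1225, -1], [0, 0, 0, 0.001, 0, -0.1225, -1]],
])

```text
time: 10.9
position: [0.5236, -0.0973, 0.0566]
tool_rot: [0.454, -0.542, 0.546, -0.449]
ft_force: [0.3, 0.6, -0.0]
grip_width: 0.0868
```

```bash
python3 - <<'E'
from h import *
ci=camera_info("wrist");o=get_obs();print(o["position"],yaw(),o["ft_force"])
im=camera("wrist");cv2.imwrite("pics/w8.png",im[:,:,::-1])
np.savez("w8.npz",**ci)
E
```

```text
[ 0.52364049 -0.09729633  0.05657681] -10.586214440981593 [ 0.28782486  0.56700423 -0.00761238]
```

View pics/w8.png

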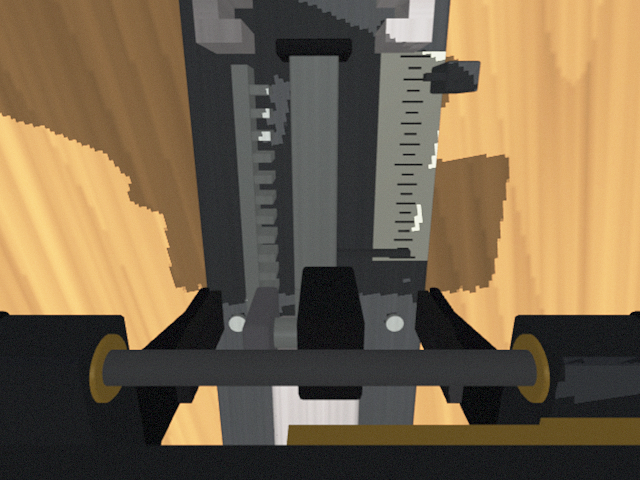

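Call:
jog_arm([
  [[0, 0, 0, -0.001, 0, -0.001, 1], [0, 0, 0, -0.001, 0, -0.001, 1], [0, 0, 0, -0.001, 0, -0.001, 1], [0, 0, 0, -0.001, 0, -0.001, 1], [0, 0, 0, -0.001, 0, -0.001, 1], [0, 0, 0, -0.001, 0, -0.001, 1], [0, 0, 0, -0.001, 0, -0.001, 1], [0, 0, 0, -0.001, 0, -0.001, 1]],
], squeeze=30)

```text
time: 11.75
position: [0.5219, -0.0972, 0.0558]
tool_rot: [0.454, -0.542, 0.545, -0.449]
ft_force: [-1.6, 0.3, 2.5]
grip_width: 0.0355
```

Call:
jog_arm([
  [[0, 0, 0, 0, 0, 0, 1], [0, 0, 0, 0, 0, 0, 1], [0, 0, 0, 0, 0, 0, 1]],
])

```text
time: 12.05
position: [0.5219, -0.0972, 0.0558]
tool_rot: [0.455, -0.543, 0.545, -0.449]
ft_force: [-0.8, 0.1, 3.1]
grip_width: 0.0352
```

Call:
jog_arm([
  [[0, 0, 0, 0.0009, 0.005, 0, 1], [0, 0, 0, 0.0026, 0.014, 0, 1], [0, 0, 0, 0.0044, 0.024, 0, 1], [0, 0, 0, 0.0064, 0.034, 0, 1], [0, 0, 0, 0.0083, 0.044, 0, 1], [0, 0, 0, 0.0101, 0.054, 0, 1], [0, 0, 0, 0.012, 0.064, 0, 1], [0, 0, 0, 0.0131, 0.07, 0, 1]],
])

```text
time: 12.85
position: [0.535, -0.026, 0.0558]
tool_rot: [0.455, -0.542, 0.545, -0.449]
ft_force: [-1.5, -3.1, 2.4]
grip_width: 0.0347
```

Call:
jog_arm([
  [[0, 0, 0, 0, 0, 0, 1], [0, 0, 0, 0, 0, 0, 1]],
])

```text
time: 13.05
position: [0.5351, -0.0255, 0.0558]
tool_rot: [0.455, -0.542, 0.545, -0.449]
ft_force: [-1.9, -1.2, 2.5]
grip_width: 0.0351
```

```bash
python3 - <<'E'
from h import *
ci=camera_info("wrist");o=get_obs();print(o["position"],yaw(),o["ft_force"],o["grip_width"])
im=camera("wrist");cv2.imwrite("pics/w9.png",im[:,:,::-1])
np.savez("w9.npz",**ci)
im=camera("top");cv2.imwrite("pics/t9.png",cv2.resize(im[240:390,300:510,::-1],None,fx=3.8,fy=3.8,interpolation=cv2.INTER_CUBIC))
E
```

```text
[ 0.53509083 -0.02548622  0.05583253] -10.516828402133777 [-1.9121419  -1.22487705  2.52682253] 0.03505880873274178
```

View pics/w9.png

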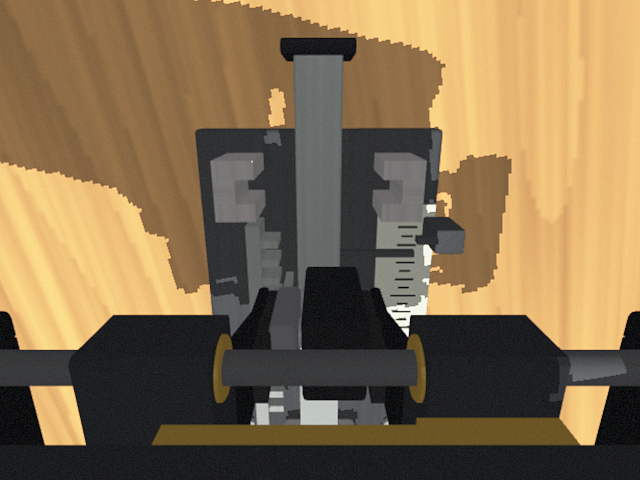

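View pics/t9.png

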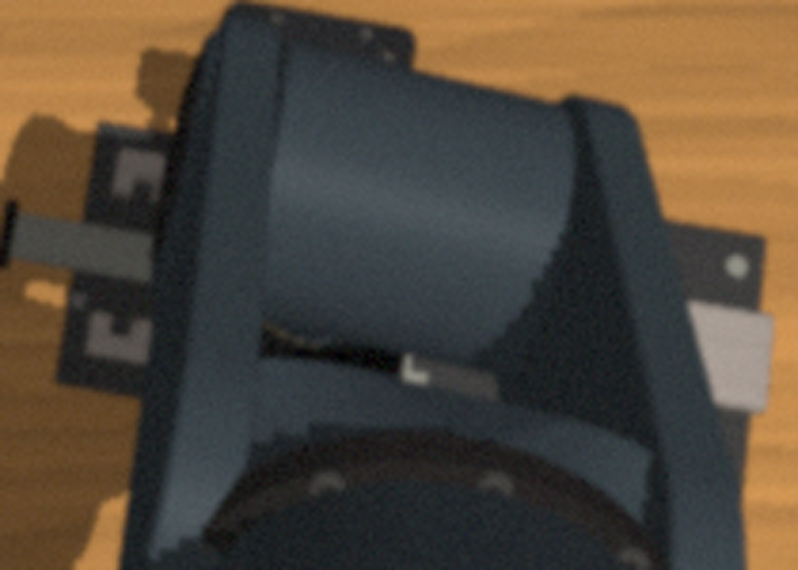

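Pointer tip at about (412,253) and index tip at about (418,240) in the wrist picture; the arm followed. Measure the remaining gap.

```bash
python3 - <<'E'
from h import *
a=cv2.imread("pics/w9.png")
cv2.imwrite("pics/w9a.png",cv2.resize(a[215:275,370:470],None,fx=8,fy=8,interpolation=cv2.INTER_CUBIC))
ci=dict(np.load("w9.npz"))
th=np.radians(79.4);R=np.array([[np.cos(th),-np.sin(th)],[np.sin(th),np.cos(th)]]);t=np.array([.5222,-.0982])
for p in [(412,253),(417,240)]:
    w=ray(ci,p,.034)[:2];print((R.T@(w-t)).round(4))
print(R.T@(get_obs()["position"][:2]-[.5219,-.0972]))
E
```

```text
[ 0.0926 -0.0453]
[ 0.0992 -0.0472]
[0.07242429 0.00021333]
```

View pics/w9a.png

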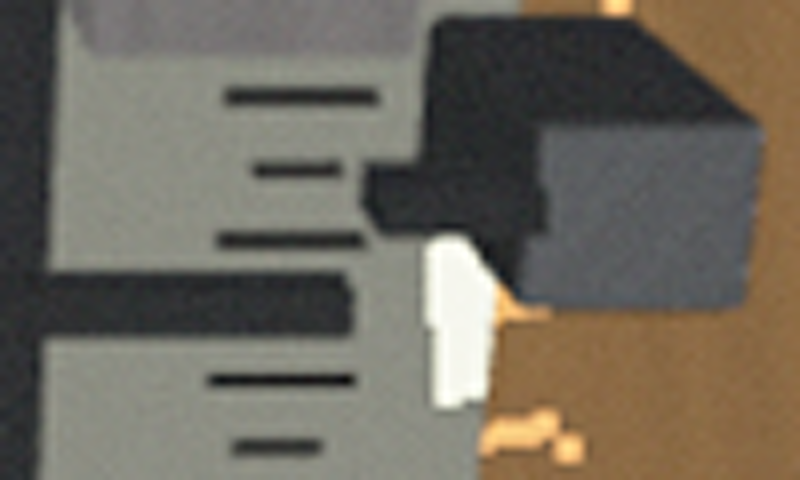

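Call:
jog_arm([
  [[0, 0, 0, 0.0006, 0.0033, 0, 1], [0, 0, 0, 0.0012, 0.0066, 0, 1], [0, 0, 0, 0.0012, 0.0066, 0, 1], [0, 0, 0, 0.0012, 0.0066, 0, 1], [0, 0, 0, 0.0012, 0.0066, 0, 1], [0, 0, 0, 0.0012, 0.0066, 0, 1]],
])

```text
time: 13.75
position: [0.5362, -0.0193, 0.0558]
tool_rot: [0.455, -0.543, 0.545, -0.449]
ft_force: [-3.1, -1.4, 3.0]
grip_width: 0.0352
```

```bash
python3 - <<'E'
from h import *
ci=camera_info("wrist");o=get_obs();print(o["position"],yaw(),o["ft_force"],o["grip_width"])
a=camera("wrist")[:,:,::-1]
cv2.imwrite("pics/w10a.png",cv2.resize(a[215:275,370:470],None,fx=8,fy=8,interpolation=cv2.INTER_CUBIC))
s=camera("side")[:,:,::-1]
cv2.imwrite("pics/s10.png",s)
print(get_obs()["position"])
E
```

```text
[ 0.5362273  -0.019282    0.05580908] -10.545405652619324 [-3.07145286 -1.40136315  3.01817317] 0.03520680948278812
[ 0.53622812 -0.0193164   0.05583122]
```

View pics/w10a.png

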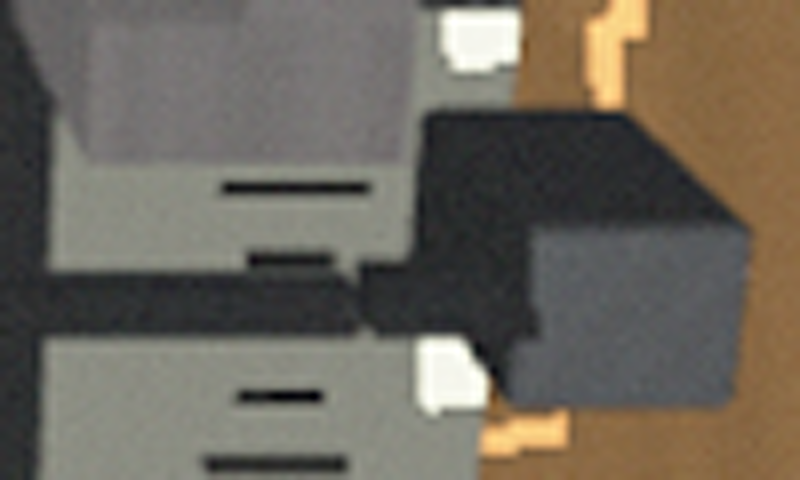

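View pics/s10.png

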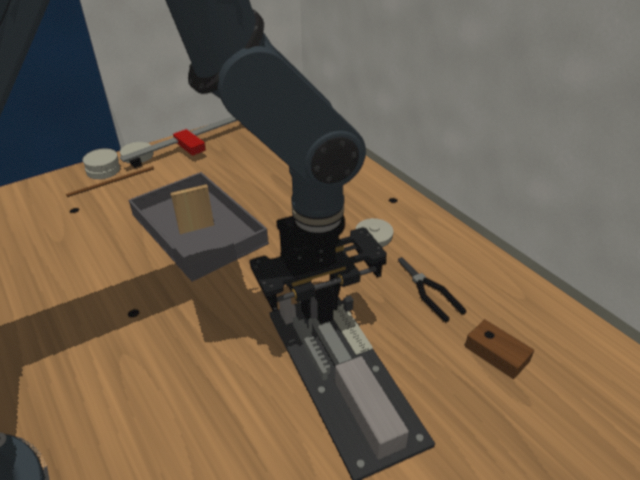

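The pointer blade (row about 303 in the crop) and the index finger (about row 300) line up within about half a millimetre. The plate still stands in the tray and the arm is still, so I'm handing in.

```bash
python3 -c "
from rig import *
print(hand_in()); print(get_obs()['position'],get_obs()['grip_width'])"
```

```text
the job is handed in; nothing more can be done
None
the job is handed in; nothing more can be done
```

I moved the plate from the holder to the tray, drew the arm out to the index clip with the button squeezed in, and handed in while still holding it. `hand_in` gives no verdict, so I only have my own last checks to go on.

- **Plate:** I drew it straight up out of the holder, upright, and set it on the tray floor at about 5 N of contact before letting go. In the last side picture it stands in the tray.
- **Length stop:** I pinched the grip head and button cap together at 30 N and drew the arm out about 79 mm. The fingers read 35.2 mm apart; head and cap measure 36 mm with the button fully in. I could not read the button's travel directly.
- **Alignment:** In the last wrist picture the pointer and index tip line up within about 0.5 mm along the scale. The hand moved less than 0.1 mm between two readings, and the clock stood at about 14 s.
- **Bystanders:** In the last side picture the wheel, pliers and offcut look to be where they started; I did not measure them.

**Disagreement:** My first position fixes for the gauge differed by up to about 6 mm between cameras. At least 3 mm of that came from a wrist picture taken while the arm was still settling. I used later wrist pictures taken with the arm nearly still, closer to the gauge, for the grasps and the final setting.

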